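Scrub out the bench cups and crate them

TASK

Scrub out the empty metal cups with the long brush, working from the tallest cup to the shortest so the dirtiest comes last: in each one push the brush to the bottom, draw it up nearly to the rim and push it to the bottom again. When all is done the brush must stand in its holder again and every cup must stand upright on the floor of the divided crate, one to a cell; the spool in the crate stays in its cell. Knock over neither the spools nor the bottle.

Things in the scene. Friction and masses are not known exactly. Their poses are not given: they have to be found in the camera images.
- cup_tall: open round aluminium cup, the tallest of the cups: outside diameter 56 mm, height 100 mm, wall 3 mm, floor 5 mm thick, standing upright with its mouth up, mass 0.08 to 0.23 kg; origin: centre of its underside, z up its axis. May be absent.
- cup_mid: open round aluminium cup, the middle of the cups: outside diameter 60 mm, height 80 mm, wall 3 mm, floor 5 mm thick, standing upright with its mouth up, mass 0.08 to 0.23 kg; origin: centre of its underside, z up its axis. May be absent.
- cup_short: open round aluminium cup, the shortest of the cups: outside diameter 64 mm, height 60 mm, wall 3 mm, floor 5 mm thick, standing upright with its mouth up, mass 0.08 to 0.23 kg; origin: centre of its underside, z up its axis. May be absent.
- brush: cup brush, 204 mm long, 70 g, standing upright and loose in the holder at the start: rigid white bristle head below (24 mm diameter, 70 mm long, flat end it can stand on), steel stem (8 mm diameter), square wooden handle 20 x 20 mm from 122 to 204 mm above the lower end. Origin: centre of the lower end; z up to the handle, x and y square to the handle's flat sides
- brush_tip (a point): centre of the brush's flat lower end (the bristle end), same as the brush's origin
- holder: fixed dark steel brush holder: an upright tube, outside diameter 42 mm, bore 34 mm, 80 mm high, its inner floor 6 mm above the table, on a disc of 90 mm diameter and 5 mm height. Origin: centre of its underside, on the tube's axis, z up
- crate: fixed shallow grey crate, 196 x 196 mm outside, 38 mm high, walls and dividers 5 mm, floor 5 mm, divided in 2 x 2 cells of about 90 x 90 mm; cell centres lie at x, y = +-48 mm in the crate's frame. Origin: centre of its underside, x and y along its sides, z up; turned by any yaw
- spool: white-flanged spool of solder wire standing in the crate's cell at x, y = +48, +48 mm of the crate's frame: 54 mm diameter, 45 mm high; origin: centre of its underside. Its cell is taken
- flux_bottle: bystander: upright white bottle with a black cap on the table, 48 mm diameter, 110 mm high; origin: centre of its underside
- spare_spool: bystander: larger white-flanged spool of solder wire standing on the table towards the far edge, 64 mm diameter, 50 mm high; origin: centre of its underside

How it is judged:
By the outcome, as a careful person would: the job done as asked, in the order asked, and still so for the second after the job is handed in, with the robot touching nothing.
Of cup_tall, cup_mid, cup_short only 2 to 3 are there at a start; the rules pass over those that are not, and their reading is None.
At some moment in a run one of cup_tall, cup_mid, cup_short may be knocked a few centimetres aside while the robot is not near it.
It also fails if it takes over 210 s, if anything falls off the work surface, if the arm or the gripper's body presses on something with over 40 N, if the wrist force passes 120 N, or if a joint passes its speed limit or range.

ROBOT

A 7-joint arm with a two-finger parallel gripper is mounted at the origin on the work surface. World frame = base frame: x ahead of the robot, y to its left, z up, the work surface at z = 0. Lengths are in m, angles in degrees, forces in N, time in s.
With the tool pointing down it reaches from about 0.425 to 0.875 m from the base axis. Payload 4.7 kg.
Tool frame: the origin (TCP) lies at the centre of the arm's flange, where the gripper is bolted on; the fingertips stand 182 mm ahead of it and the grasp point (between the pads) lies 164 mm ahead of it (env.grip_depth is the distance from the TCP to the grasp point, in m); z points along the fingers, y is the line along which they close (so a half turn about z gives the same grasp; the last joint's range is limited). The gripper opens to 87 mm and grips with 3 to 60 N. Pads are 19 mm wide; open, the fingers measure 117 mm over their backs; the gripper's body (75 mm by 190 mm) begins 51 mm behind the grasp point.
Start: joints at [-65.483, 18.392, -4.016, 83.108, 1.295, 78.541, -3.26], TCP at [0.261, 0.595, 0.405] pointing down, gripper open.
Joint ranges: [-163.93, 163.93], [-17.29, 119.83], [-79.2, 71.16], [3.27, 140.29], [-89.18, 269.18], [5.43, 117.66], [-154.24, 154.24]. Speed limits (degrees/s): [147.25, 147.25, 180, 180, 180, 180, 180].

INTERFACE

Orientations are given as [roll, pitch, yaw] about the fixed x, y, z axes, in that order (R = Rz(yaw) Ry(pitch) Rx(roll)).
In Python, from cell import env gives the robot as it stands. The module is installed in compiled form; this text tells all that it offers.
- The arm moves only by the tool send_rows, never from a script. Its arguments are lists of equal length, an entry for each row: "xyz": the shift along the tool's x, y, z in m, a list of three; "rotation": the turn, a rotation vector about the tool's x, y, z in rad, a list of three; "jaw": the opening, from 0 (shut) to 1 (fully open). A call has 1 to 20 rows; each row shifts and turns the commanded pose from where the row before left it, along the tool's axes as they then stand; what a row does not reach is not made up. A row lasts 1/10 s, in which the tool goes at most 50 mm and 8.59 degrees, less where a joint would pass 70% of its speed; a pose out of reach is approached as far as the arm can. A call is refused whole if a number of a shift passes 0.05 or a number of a turn 0.15, either way. A call with a gripper value outside its range is refused whole. The fingers move at their own pace and stop on an object; "newtons" is the grip in N (left out, the last holds). Time passes only in rows, so rows that do not move let the fingers close. It gives the time, the measured TCP pose, the force, the opening and the grip force at its end, in the units of the state.
- env.get_obs(): the state, without advancing time (a new reading comes with each control period).
- env.read_camera(name): name is "scene" or "top"; returns a dict with "image" (480x640x3 uint8, blue, green, red), "fx", "fy", "cx", "cy" (pixels), "distortion" ([k1, k2, p1, p2, k3] as OpenCV has them; the pictures are not rectified), "R" (3x3) and "t" (3): a world point X has camera coordinates R X + t. Camera axes: x right, y down, z forward; pixel columns grow to the right and rows downward; lengths in m; the calibration is good to about 2 mm. A picture is of the moment at which its call begins. There is no depth.
- env.sign_off(): hands the job in; it is judged then, once.
The state is a dict: "time_s": time; "qpos": joint angles; "joint_velocities": joint speeds; "effort": joint torques, N m; "tool_pos": TCP position; "tool_rot": TCP orientation; "force": force on the tool from outside, world axes, zero at the start; "wrist_torque": the same for the moment, N m; "grip_width": finger opening in m; "grasp_force": force on a finger pad.
Only numpy, scipy, OpenCV 4.12 (cv2) and the standard library are available. Lean on these libraries where they do the work, as an engineer would, in place of code of your own. Each camera call takes 0.05 s, during which the arm holds its last target. There are 200 camera calls.

## Working session

There is one attempt and no reset: what is moved stays moved. The work goes in short steps, Python scripts to look and compute and a tool call to move; the robot and the scene stay as the last step left them, time stands still between calls to the robot, and variables do not carry over. Pictures are saved under pics/ and viewed, at most 14 in all, crops included, and the job is handed in when it is done.

Besides the shell and the picture viewer there is one more tool, called after "Request:" by a JSON object that holds its "op" and its "data", one argument or row to a line. send_rows: Moves the arm, as the interface text tells. Its arguments: {"type":"object","properties":{"xyz":{"type":"array"},"rotation":{"type":"array"},"jaw":{"type":"array"},"newtons":{"type":"number"}},"required":["xyz","rotation","jaw"]}

```bash
mkdir -p pics; python3 - <<'E'
from cell import env
import cv2,pickle
d={}
for n in("scene","top"):
    c=env.read_camera(n);cv2.imwrite(f"pics/{n}0.png",c["image"]);d[n]=c
    print(n,c["fx"],c["fy"],c["cx"],c["cy"],c["distortion"],(-c["R"].T@c["t"]).round(3),c["R"].round(3).tolist())
pickle.dump(d,open("c0.pkl","wb"))
print(env.get_obs())
E
```

```text
scene 473.7574060783493 473.7574060783493 315.9891726894743 246.33518192222166 [-0.01786336  0.          0.          0.          0.        ] [ 1.231 -0.062  0.751] [[0.05, 0.999, 0.008], [0.769, -0.033, -0.638], [-0.637, 0.038, -0.77]]
top 470.3085573510604 470.3085573510604 316.90932918079216 239.0805421124423 [-0.05839025  0.          0.          0.          0.        ] [ 0.502 -0.025  0.996] [[0.016, -1.0, 0.017], [-0.991, -0.018, -0.135], [0.135, -0.014, -0.991]]
{'time_s': 0.1, 'qpos': array([-65.48465928,  18.43799047,  -4.01394783,  83.16774758,
         1.29478765,  78.53923277,  -3.2596844 ]), 'joint_velocities': array([ 0.05615798, -0.08612458,  0.04284768, -0.15687169, -0.08294324,
        0.07772449,  0.05221141]), 'effort': array([ 1.87706896e-04, -4.92572808e+01, -4.05569477e-01, -3.13401675e+01,
       -6.42823800e-02,  3.94723972e-02,  5.46696845e-05]), 'tool_pos': array([0.26131928, 0.5949742 , 0.40373579]), 'tool_rot': array([-1.79900240e+02,  5.60819427e-03,  1.56293026e+02]), 'force': array([-0.36723712, -0.12494232,  0.16662413]), 'wrist_torque': array([-0.0429178 ,  0.00574735,  0.0560385 ]), 'grasp_force': 0.0, 'grip_width': 0.08688903183108976}
```

View pics/scene0.png

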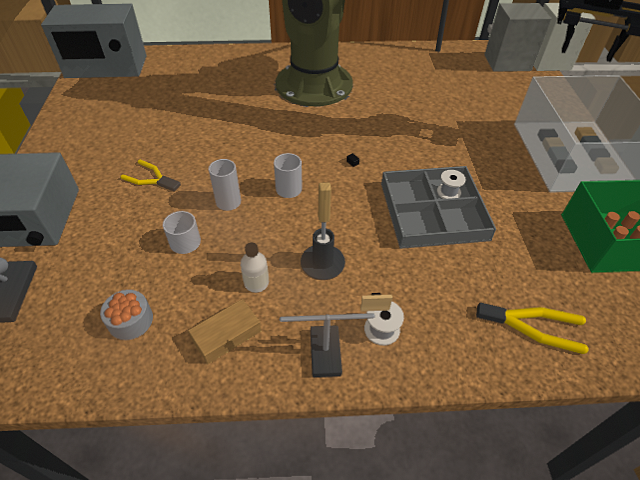

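View pics/top0.png

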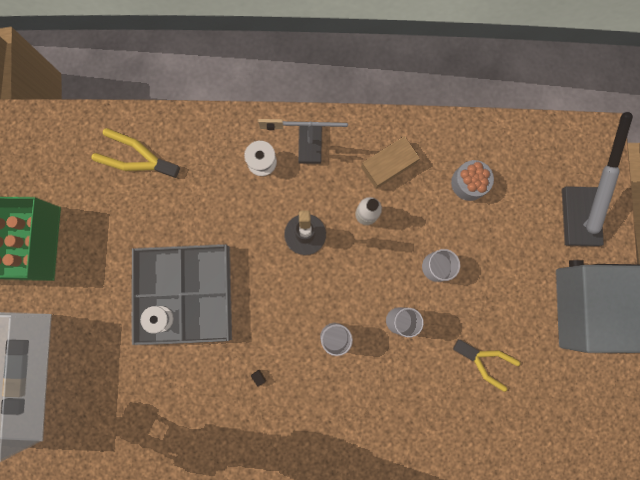

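The scene view shows three empty cups: tall (225,185), mid (288,175) and short (182,233). The brush is in its holder at (323,240), the crate at (438,205) with its spool at (452,183), the bottle at (255,270) and the spare spool at (383,322). The top view shows the same cups at (406,322), (336,340) and (441,265), and the holder at (305,233). I'll zoom in to get precise pixels.

```bash
python3 - <<'E'
import pickle,cv2
d=pickle.load(open("c0.pkl","rb"))
def crop(n,x,y,w,h,s,o):
    cv2.imwrite(o,cv2.resize(d[n]["image"][y:y+h,x:x+w],None,fx=s,fy=s,interpolation=cv2.INTER_CUBIC))
crop("scene",155,140,200,145,4,"pics/s1.png")
crop("top",280,200,200,150,4,"pics/t1.png")
E
```

```text
(no output)
```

View pics/s1.png

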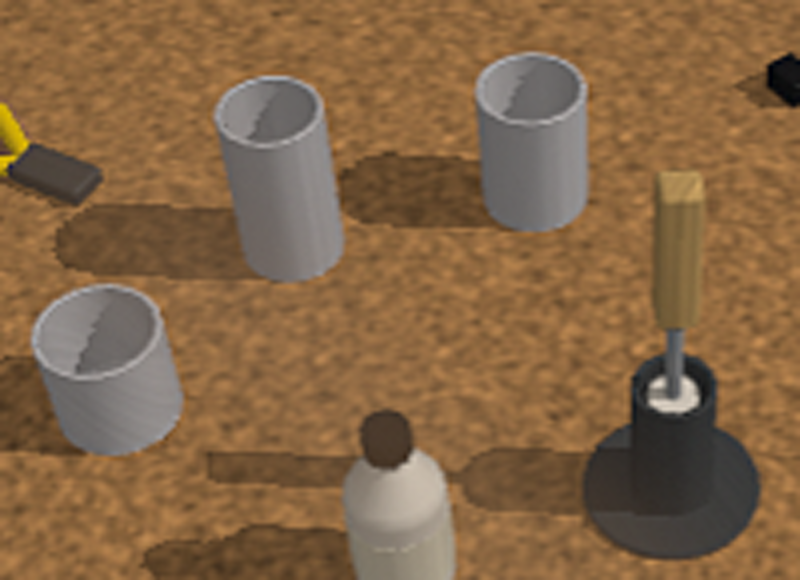

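View pics/t1.png

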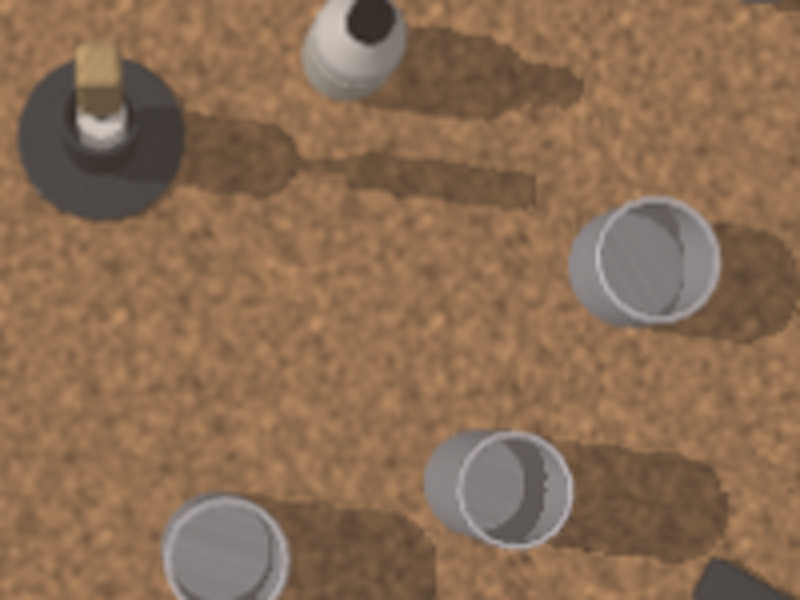

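Scene crop rim ellipse centres are tall (269,111), mid (531,89) and short (98,331), with the handle top face at (679,188). In the top crop, the rims are at (515,489), (225,557) and (658,260), the handle top at (99,62) and the disc centre at (101,138). The handle sides look nearly square to the image axes.

```bash
cat > h.py <<'E'
import numpy as np,cv2,pickle
from scipy.optimize import least_squares
from scipy.spatial.transform import Rotation as Ro
def K(c): return np.array([[c["fx"],0,c["cx"]],[0,c["fy"],c["cy"]],[0,0,1.]])
def proj(c,X): return cv2.projectPoints(np.atleast_2d(X).astype(float),cv2.Rodrigues(c["R"])[0],c["t"],K(c),np.array(c["distortion"]))[0][:,0]
def tri(d,ps,pt):
    f=lambda X:np.r_[proj(d["scene"],X)[0]-ps,proj(d["top"],X)[0]-pt]
    r=least_squares(f,[.6,0,.05]);return r.x,np.abs(r.fun).max()
def ray(c,p,z):
    u=cv2.undistortPoints(np.array([[p]],float),K(c),np.array(c["distortion"]))[0,0]
    v=c["R"].T@np.r_[u,1];o=-c["R"].T@c["t"];return (o+v*(z-o[2])/v[2])
def ring(x,y,z,r,n=60):
    a=np.linspace(0,2*np.pi,n);return np.c_[x+r*np.cos(a),y+r*np.sin(a),np.full(n,z)]
def bb(c,P): q=proj(c,P);return np.r_[q.min(0),q.max(0)]
E
python3 - <<'E'
from h import *
d=pickle.load(open("c0.pkl","rb"))
S=lambda *p:np.array([155,140])+(np.array(p)+.5)/4-.5
T=lambda *p:np.array([280,200])+(np.array(p)+.5)/4-.5
# rims: bounding boxes in both views -> x,y,z,r
for n,s,t in [("tall",(215,76,324,146),(457,431,573,548)),("mid",(476,53,587,125),(162,495,289,620)),("short",(33,285,163,378),(597,197,720,323))]:
    bs=np.r_[S(*s[:2]),S(*s[2:])];bt=np.r_[T(*t[:2]),T(*t[2:])]
    f=lambda v:np.r_[bb(d["scene"],ring(*v))-bs,bb(d["top"],ring(*v))-bt]
    r=least_squares(f,[.5,-.1,.08,.03]);print(n,r.x.round(4),np.abs(r.fun).max().round(2))
print("handletop",tri(d,S(679,188),T(99,62)))
bs=np.r_[S(584,420),S(760,557)]
print("disc",ray(d["top"],T(101.5,138.5),.005))
H=[ray(d["scene"],S(*p),.21) for p in [(657,172),(704,174),(699,206),(654,203)]]
print("handle corners",np.round(H,4).tolist())
cr=[(132,247),(228,245),(231,342),(134,345)]
C=np.array([ray(d["top"],p,.038) for p in cr]);print("crate top",C.round(4).tolist())
cs=[(383,175),(467,169),(493,231)]
print("crate scene",[ray(d["scene"],p,.038).round(4).tolist() for p in cs])
for z in(0,.05,): print("spool?",z,ray(d["top"],(155,319),.045))
E
```

```text
tall [ 0.4697 -0.2139  0.0988  0.0277] 0.23
mid [ 0.4349 -0.0784  0.0794  0.03  ] 0.41
short [ 0.5833 -0.2959  0.0578  0.0316] 0.25
handletop (array([ 0.65099181, -0.01460646,  0.20617437]), np.float64(0.11676116463434028))
disc [ 0.64756483 -0.01384395  0.005     ]
handle corners [[0.645, -0.0237, 0.21], [0.647, -0.0042, 0.21], [0.6661, -0.0076, 0.21], [0.6636, -0.0259, 0.21]]
crate top [[0.6097, 0.3411, 0.038], [0.6175, 0.1432, 0.038], [0.4223, 0.1295, 0.038], [0.412, 0.3244, 0.038]]
crate scene [[0.4397, 0.1333, 0.038], [0.4269, 0.3277, 0.038], [0.6156, 0.3327, 0.038]]
spool? 0 [0.46485111 0.28245444 0.045     ]
spool? 0.05 [0.46485111 0.28245444 0.045     ]
```

The fits match the given heights: tall (0.470,-0.214), mid (0.435,-0.078), short (0.583,-0.296). The handle is at (0.651,-0.015) with yaw about -8°. I'll turn the tool to yaw 82° first, then translate.

Request:
{"op": "send_rows", "data": {
  "xyz": [
    [0,0,0],
    [0,0,0],
    [0,0,0],
    [0,0,0],
    [0,0,0],
    [0,0,0],
    [0,0,0],
    [0,0,0],
    [0,0,0],
    [0,0,0],
    [0,0,0]
  ],
  "rotation": [
    [0,0,0.13],
    [0,0,0.13],
    [0,0,0.13],
    [0,0,0.13],
    [0,0,0.13],
    [0,0,0.13],
    [0,0,0.13],
    [0,0,0.13],
    [0,0,0.13],
    [0,0,0.13],
    [0,0,0]
  ],
  "jaw": [1,1,1,1,1,1,1,1,1,1,1]
}}

```text
time_s: 1.2
tool_pos: [0.2613, 0.595, 0.4042]
tool_rot: [-180.0, 0.1, 81.8]
force: [-0.5, -0.3, -0.6]
grip_width: 0.0869
grasp_force: 0.0
```

```bash
cat > m.py <<'E'
# usage: m.py x y z [yaw]: tool-frame shift from present pose to TCP target
import sys,numpy as np
from cell import env
from scipy.spatial.transform import Rotation as Ro
o=env.get_obs();a=[float(v) for v in sys.argv[1:]]
R=Ro.from_euler("xyz",o["tool_rot"],degrees=True)
print("t",round(o["time_s"],1),"pos",o["tool_pos"].round(4),"rot",o["tool_rot"].round(1),"F",o["force"].round(1),"w",round(o["grip_width"],4),"gf",round(o["grasp_force"],1))
if a:
    print("shift",R.inv().apply(np.array(a[:3])-o["tool_pos"]).round(4))
    y=a[3] if len(a)>3 else o["tool_rot"][2]
    print("rotvec for target",(R.inv()*Ro.from_euler("xyz",[180,0,y],degrees=True)).as_rotvec().round(4))
E
python3 m.py 0.651 -0.0146 0.404 82; sleep 0
```

```text
t 1.2 pos [0.2613 0.595  0.4042] rot [-1.80e+02  1.00e-01  8.18e+01] F [-0.5 -0.3 -0.6] w 0.0869 gf 0.0
shift [-0.5477  0.4728  0.0007]
rotvec for target [-0.      0.0011 -0.0037]
```

Request:
{"op": "send_rows", "data": {
  "xyz": [
    [-0.0322,0.0278,-0.01],
    [-0.0322,0.0278,-0.01],
    [-0.0322,0.0278,0],
    [-0.0322,0.0278,0],
    [-0.0322,0.0278,0],
    [-0.0322,0.0278,0],
    [-0.0322,0.0278,0],
    [-0.0322,0.0278,0],
    [-0.0322,0.0278,0],
    [-0.0322,0.0278,0],
    [-0.0322,0.0278,0],
    [-0.0322,0.0278,0],
    [-0.0322,0.0278,0],
    [-0.0322,0.0278,0],
    [-0.0322,0.0278,0],
    [-0.0322,0.0278,0],
    [-0.0322,0.0278,0],
    [0,0,0],
    [0,0,0]
  ],
  "rotation": [
    [0,0,0],
    [0,0,0],
    [0,0,0],
    [0,0,0],
    [0,0,0],
    [0,0,0],
    [0,0,0],
    [0,0,0],
    [0,0,0],
    [0,0,0],
    [0,0,0],
    [0,0,0],
    [0,0,0],
    [0,0,0],
    [0,0,0],
    [0,0,0],
    [0,0,0],
    [0,0,0],
    [0,0,0]
  ],
  "jaw": [1,1,1,1,1,1,1,1,1,1,1,1,1,1,1,1,1,1,1]
}}

```text
time_s: 3.1
tool_pos: [0.6513, -0.0152, 0.4241]
tool_rot: [-179.9, 0.0, 81.8]
force: [0.1, 1.8, -0.5]
grip_width: 0.0867
grasp_force: 0.0
```

```bash
python3 m.py 0.651 -0.0146 0.345 82
```

```text
t 3.1 pos [ 0.6513 -0.0152  0.4241] rot [-179.9    0.    81.8] F [ 0.1  1.8 -0.5] w 0.0867 gf 0.0
shift [ 0.0006 -0.0003  0.0791]
rotvec for target [-0.0012  0.0005 -0.0036]
```

Descend and close on the handle.

Request:
{"op": "send_rows", "data": {
  "xyz": [
    [0,0,0.02],
    [0,0,0.02],
    [0,0,0.02],
    [0,0,0.019],
    [0,0,0],
    [0,0,0],
    [0,0,0],
    [0,0,0],
    [0,0,0],
    [0,0,0],
    [0,0,0],
    [0,0,0]
  ],
  "rotation": [
    [0,0,0],
    [0,0,0],
    [0,0,0],
    [0,0,0],
    [0,0,0],
    [0,0,0],
    [0,0,0],
    [0,0,0],
    [0,0,0],
    [0,0,0],
    [0,0,0],
    [0,0,0]
  ],
  "jaw": [1,1,1,1,1,0.5,0.3,0.1,0.1,0.1,0.1,0.1],
  "newtons": 30
}}

```text
time_s: 4.3
tool_pos: [0.6512, -0.0141, 0.3458]
tool_rot: [180.0, -0.0, 81.8]
force: [-0.4, -0.7, -0.1]
grip_width: 0.039
grasp_force: 0.0
```

```bash
python3 - <<'E'
from cell import env
import cv2,pickle
d={n:env.read_camera(n) for n in("scene","top")};pickle.dump(d,open("c1.pkl","wb"))
cv2.imwrite("pics/s2.png",d["scene"]["image"])
E
python3 m.py
```

```text
t 4.4 pos [ 0.6511 -0.014   0.3457] rot [-180.    -0.    81.8] F [-0.2  0.4 -0.1] w 0.0308 gf 0.0
```

View pics/s2.png

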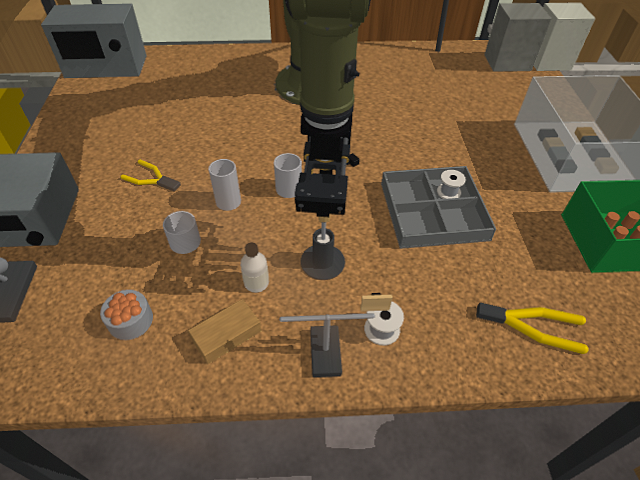

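The gripper is around the handle at (322,195), still closing. The cups haven't moved.

Request:
{"op": "send_rows", "data": {
  "xyz": [
    [0,0,0],
    [0,0,0],
    [0,0,0],
    [0,0,0],
    [0,0,-0.01],
    [0,0,-0.01],
    [0,0,-0.02],
    [0,0,-0.02],
    [0,0,-0.02],
    [0,0,-0.02],
    [0,0,-0.02],
    [0,0,0],
    [0,0,0]
  ],
  "rotation": [
    [0,0,0],
    [0,0,0],
    [0,0,0],
    [0,0,0],
    [0,0,0],
    [0,0,0],
    [0,0,0],
    [0,0,0],
    [0,0,0],
    [0,0,0],
    [0,0,0],
    [0,0,0],
    [0,0,0]
  ],
  "jaw": [0.1,0.1,0.1,0.1,0.1,0.1,0.1,0.1,0.1,0.1,0.1,0.1,0.1],
  "newtons": 40
}}

```text
time_s: 5.7
tool_pos: [0.6511, -0.0142, 0.4663]
tool_rot: [179.9, -0.0, 81.8]
force: [-0.5, 0.1, -1.3]
grip_width: 0.022
grasp_force: 40.0
```

```bash
python3 - <<'E'
from cell import env
import cv2,pickle,numpy as np
d={n:env.read_camera(n) for n in("scene","top")};pickle.dump(d,open("c1.pkl","wb"))
a=cv2.resize(d["scene"]["image"][120:280,150:350],None,fx=3,fy=3,interpolation=cv2.INTER_CUBIC)
cv2.imwrite("pics/s3.png",a)
E
python3 m.py .4697 -.2139 .46
```

```text
t 5.8 pos [ 0.6509 -0.0139  0.4646] rot [-179.9    0.    81.8] F [ 0.4 -1.2 -0.7] w 0.0221 gf 40.0
shift [-0.2238 -0.1509  0.0049]
rotvec for target [-0.0017  0.0001 -0.    ]
```

View pics/s3.png

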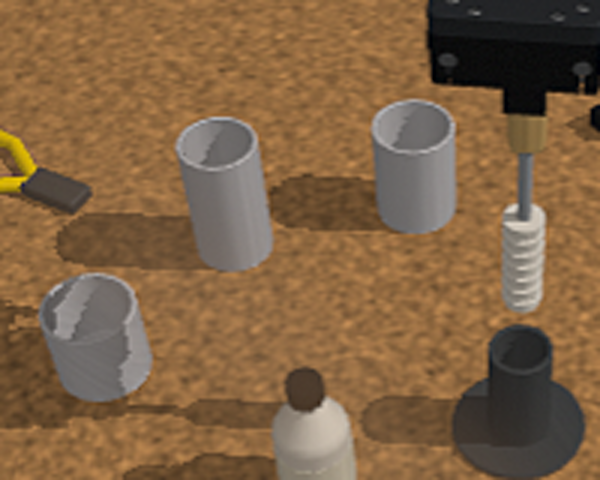

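The brush hangs clear of the holder, with its bristle end at crop (522,305), i.e. full (323.5,221). The cups are unchanged.

Request:
{"op": "send_rows", "data": {
  "xyz": [
    [-0.016,-0.0108,0],
    [-0.016,-0.0108,0],
    [-0.016,-0.0108,0],
    [-0.016,-0.0108,0],
    [-0.016,-0.0108,0],
    [-0.016,-0.0108,0],
    [-0.016,-0.0108,0],
    [-0.016,-0.0108,0],
    [-0.016,-0.0108,0],
    [-0.016,-0.0108,0],
    [-0.016,-0.0108,0],
    [-0.016,-0.0108,0],
    [-0.016,-0.0108,0],
    [-0.016,-0.0108,0],
    [0,0,0],
    [0,0,0]
  ],
  "rotation": [
    [0,0,0],
    [0,0,0],
    [0,0,0],
    [0,0,0],
    [0,0,0],
    [0,0,0],
    [0,0,0],
    [0,0,0],
    [0,0,0],
    [0,0,0],
    [0,0,0],
    [0,0,0],
    [0,0,0],
    [0,0,0],
    [0,0,0],
    [0,0,0]
  ],
  "jaw": [0.1,0.1,0.1,0.1,0.1,0.1,0.1,0.1,0.1,0.1,0.1,0.1,0.1,0.1,0.1,0.1]
}}

```text
time_s: 7.4
tool_pos: [0.4694, -0.2144, 0.4659]
tool_rot: [180.0, -0.1, 81.8]
force: [0.4, 1.0, -0.7]
grip_width: 0.0219
grasp_force: 40.0
```

```bash
python3 - <<'E'
from h import *
from cell import env
o=pickle.load(open("c1.pkl","rb"))
print("tip pred before",proj(o["scene"],[.651,-.014,.125]))
d={n:env.read_camera(n) for n in("scene","top")};pickle.dump(d,open("c2.pkl","wb"))
p=env.get_obs()["tool_pos"];print("tip pred now",(proj(d["scene"],p-[0,0,.34])[0]-[155,120])*4)
cv2.imwrite("pics/s4.png",cv2.resize(d["scene"]["image"][120:270,155:355],None,fx=4,fy=4,interpolation=cv2.INTER_CUBIC))
E
python3 m.py .4697 -.2139 .345
```

```text
tip pred before [[323.84390199 219.75392483]]
tip pred now [261.76545523 148.87556963]
t 7.5 pos [ 0.4701 -0.2133  0.4657] rot [180.   -0.   81.9] F [-0.6 -0.  -0.9] w 0.0214 gf 40.0
shift [-0.0007 -0.0004  0.1207]
rotvec for target [ 0.0002 -0.0004 -0.    ]
```

View pics/s4.png

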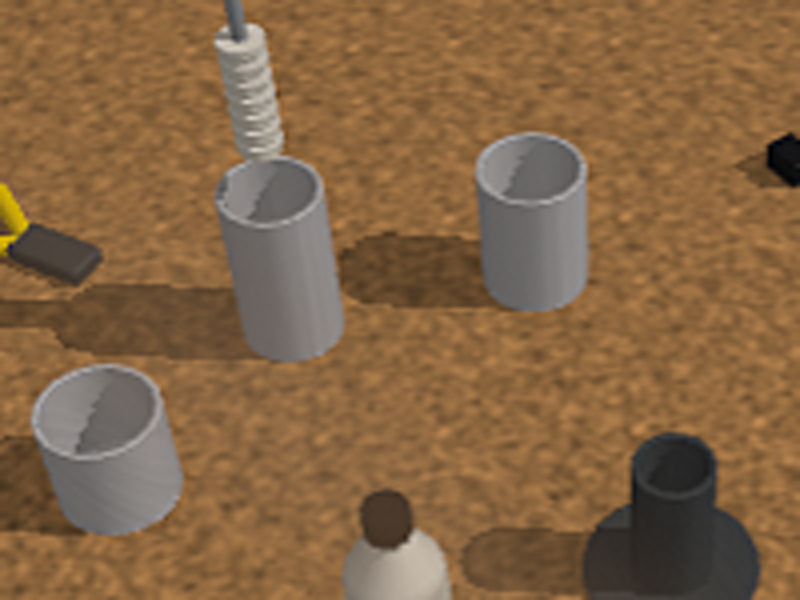

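The tip is where predicted, centred over the tall cup. Pushing it to the bottom.

Request:
{"op": "send_rows", "data": {
  "xyz": [
    [0,0,0.02],
    [0,0,0.02],
    [0,0,0.02],
    [0,0,0.02],
    [0,0,0.02],
    [0,0,0.01],
    [0,0,0.005],
    [0,0,0.003],
    [0,0,0.002],
    [0,0,0.001],
    [0,0,0],
    [0,0,0]
  ],
  "rotation": [
    [0,0,0],
    [0,0,0],
    [0,0,0],
    [0,0,0],
    [0,0,0],
    [0,0,0],
    [0,0,0],
    [0,0,0],
    [0,0,0],
    [0,0,0],
    [0,0,0],
    [0,0,0]
  ],
  "jaw": [0.1,0.1,0.1,0.1,0.1,0.1,0.1,0.1,0.1,0.1,0.1,0.1]
}}

```text
time_s: 8.7
tool_pos: [0.4697, -0.2142, 0.3451]
tool_rot: [180.0, -0.0, 81.8]
force: [0.8, -0.2, -0.1]
grip_width: 0.0219
grasp_force: 40.0
```

Request:
{"op": "send_rows", "data": {
  "xyz": [
    [0,0,0.001],
    [0,0,0.001],
    [0,0,0.001],
    [0,0,0]
  ],
  "rotation": [
    [0,0,0],
    [0,0,0],
    [0,0,0],
    [0,0,0]
  ],
  "jaw": [0.1,0.1,0.1,0.1]
}}

```text
time_s: 9.1
tool_pos: [0.4702, -0.2145, 0.3445]
tool_rot: [179.9, -0.1, 81.8]
force: [-2.6, 2.2, 13.2]
grip_width: 0.0219
grasp_force: 40.0
```

Contact with the floor (13 N). Draw up nearly to the rim, then push down again.

Request:
{"op": "send_rows", "data": {
  "xyz": [
    [0,0,-0.01],
    [0,0,-0.02],
    [0,0,-0.02],
    [0,0,-0.02],
    [0,0,-0.01],
    [0,0,-0.008],
    [0,0,0],
    [0,0,0],
    [0,0,0]
  ],
  "rotation": [
    [0,0,0],
    [0,0,0],
    [0,0,0],
    [0,0,0],
    [0,0,0],
    [0,0,0],
    [0,0,0],
    [0,0,0],
    [0,0,0]
  ],
  "jaw": [0.1,0.1,0.1,0.1,0.1,0.1,0.1,0.1,0.1]
}}

```text
time_s: 10.0
tool_pos: [0.4694, -0.214, 0.4288]
tool_rot: [-179.9, -0.0, 81.8]
force: [0.2, 1.4, 0.1]
grip_width: 0.0219
grasp_force: 40.0
```

Request:
{"op": "send_rows", "data": {
  "xyz": [
    [0,0,0.02],
    [0,0,0.02],
    [0,0,0.02],
    [0,0,0.015],
    [0,0,0.006],
    [0,0,0.004],
    [0,0,0.002],
    [0,0,0.001],
    [0,0,0]
  ],
  "rotation": [
    [0,0,0],
    [0,0,0],
    [0,0,0],
    [0,0,0],
    [0,0,0],
    [0,0,0],
    [0,0,0],
    [0,0,0],
    [0,0,0]
  ],
  "jaw": [0.1,0.1,0.1,0.1,0.1,0.1,0.1,0.1,0.1]
}}

```text
time_s: 10.9
tool_pos: [0.4699, -0.2144, 0.3445]
tool_rot: [180.0, -0.1, 81.8]
force: [-4.0, 1.6, 13.5]
grip_width: 0.0221
grasp_force: 40.0
```

Tall cup scrubbed. I'll lift out and check the mid cup.

Request:
{"op": "send_rows", "data": {
  "xyz": [
    [0,0,-0.01],
    [0,0,-0.02],
    [0,0,-0.02],
    [0,0,-0.02],
    [0,0,-0.02],
    [0,0,-0.02],
    [0,0,-0.014],
    [0,0,0],
    [0,0,0]
  ],
  "rotation": [
    [0,0,0],
    [0,0,0],
    [0,0,0],
    [0,0,0],
    [0,0,0],
    [0,0,0],
    [0,0,0],
    [0,0,0],
    [0,0,0]
  ],
  "jaw": [0.1,0.1,0.1,0.1,0.1,0.1,0.1,0.1,0.1]
}}

```text
time_s: 11.8
tool_pos: [0.4695, -0.2142, 0.4655]
tool_rot: [180.0, -0.0, 81.8]
force: [-0.1, -0.1, -0.4]
grip_width: 0.0215
grasp_force: 40.0
```

```bash
cat > chk.py <<'E'
# difference of small patches around given points to first picture: has anything moved?
from h import *
from cell import env
import sys
d={n:env.read_camera(n) for n in("scene","top")};pickle.dump(d,open(sys.argv[1],"wb"))
o=pickle.load(open("c0.pkl","rb"))
P={"tall":(.4697,-.2139,.1),"mid":(.4349,-.0784,.08),"short":(.5833,-.2959,.06)}
for n in d:
    g=[cv2.GaussianBlur(cv2.cvtColor(x[n]["image"],cv2.COLOR_BGR2HSV)[...,1],(0,0),1) for x in(o,d)]
    for k,v in P.items():
        b=bb(o[n],np.vstack([ring(*v,.03),ring(v[0],v[1],0,.03)])).astype(int)+[-15,-15,15,15]
        a,c=[x[b[1]:b[3],b[0]:b[2]] for x in g]
        big=g[1][b[1]-20:b[3]+20,b[0]-20:b[2]+20]
        m=cv2.minMaxLoc(cv2.matchTemplate(big,a,cv2.TM_CCOEFF_NORMED))
        print(n,k,"match",round(m[1],2),"moved px",m[3][0]-20,m[3][1]-20)
E
python3 chk.py c3.pkl; python3 m.py .4349 -.0784 .445
```

```text
scene tall match 0.92 moved px 0 0
scene mid match 1.0 moved px 0 0
scene short match 1.0 moved px 0 0
top tall match 0.71 moved px 0 0
top mid match 1.0 moved px 0 0
top short match 0.76 moved px 0 0
t 11.9 pos [ 0.4694 -0.214   0.4647] rot [-179.9   -0.    81.8] F [ 0.3 -0.4 -0.9] w 0.0218 gf 40.0
shift [ 0.1293 -0.0534  0.0198]
rotvec for target [-0.0017 -0.0002  0.    ]
```

Request:
{"op": "send_rows", "data": {
  "xyz": [
    [0.0144,-0.0059,0],
    [0.0144,-0.0059,0],
    [0.0144,-0.0059,0],
    [0.0144,-0.0059,0],
    [0.0144,-0.0059,0],
    [0.0144,-0.0059,0],
    [0.0144,-0.0059,0],
    [0.0144,-0.0059,0],
    [0.0144,-0.0059,0],
    [0,0,0],
    [0,0,0]
  ],
  "rotation": [
    [0,0,0],
    [0,0,0],
    [0,0,0],
    [0,0,0],
    [0,0,0],
    [0,0,0],
    [0,0,0],
    [0,0,0],
    [0,0,0],
    [0,0,0],
    [0,0,0]
  ],
  "jaw": [0.1,0.1,0.1,0.1,0.1,0.1,0.1,0.1,0.1,0.1,0.1]
}}

```text
time_s: 13.0
tool_pos: [0.4354, -0.0787, 0.4652]
tool_rot: [-180.0, 0.0, 81.8]
force: [0.0, -0.4, -1.3]
grip_width: 0.0214
grasp_force: 40.0
```

```bash
python3 chk.py c4.pkl; python3 m.py .4349 -.0784 .3445
```

```text
scene tall match 1.0 moved px 0 0
scene mid match 0.95 moved px 0 0
scene short match 1.0 moved px 0 0
top tall match 0.68 moved px 0 0
top mid match 0.5 moved px 0 -3
top short match 1.0 moved px 0 0
t 13.1 pos [ 0.4355 -0.0793  0.4654] rot [-180.     0.    81.7] F [ 0.5 -0.5 -1.2] w 0.0217 gf 40.0
shift [ 0.0009 -0.0007  0.1209]
rotvec for target [-0.0003  0.0005 -0.    ]
```

Nothing moved. Scrub the mid cup.

Request:
{"op": "send_rows", "data": {
  "xyz": [
    [0,0,0.02],
    [0,0,0.02],
    [0,0,0.02],
    [0,0,0.02],
    [0,0,0.02],
    [0,0,0.01],
    [0,0,0.006],
    [0,0,0.004],
    [0,0,0.002],
    [0,0,0.001],
    [0,0,0.001],
    [0,0,0]
  ],
  "rotation": [
    [0,0,0],
    [0,0,0],
    [0,0,0],
    [0,0,0],
    [0,0,0],
    [0,0,0],
    [0,0,0],
    [0,0,0],
    [0,0,0],
    [0,0,0],
    [0,0,0],
    [0,0,0]
  ],
  "jaw": [0.1,0.1,0.1,0.1,0.1,0.1,0.1,0.1,0.1,0.1,0.1,0.1]
}}

```text
time_s: 14.3
tool_pos: [0.4363, -0.0784, 0.3445]
tool_rot: [179.9, -0.1, 81.8]
force: [-4.6, 0.3, 10.7]
grip_width: 0.0218
grasp_force: 40.0
```

Request:
{"op": "send_rows", "data": {
  "xyz": [
    [0,0,-0.01],
    [0,0,-0.02],
    [0,0,-0.02],
    [0,0,-0.01],
    [0,0,-0.008],
    [0,0,0],
    [0,0,0],
    [0,0,0]
  ],
  "rotation": [
    [0,0,0],
    [0,0,0],
    [0,0,0],
    [0,0,0],
    [0,0,0],
    [0,0,0],
    [0,0,0],
    [0,0,0]
  ],
  "jaw": [0.1,0.1,0.1,0.1,0.1,0.1,0.1,0.1]
}}

```text
time_s: 15.1
tool_pos: [0.4352, -0.0783, 0.4089]
tool_rot: [-179.9, 0.0, 81.8]
force: [0.4, -0.5, -0.9]
grip_width: 0.0219
grasp_force: 40.0
```

Request:
{"op": "send_rows", "data": {
  "xyz": [
    [0,0,0.02],
    [0,0,0.02],
    [0,0,0.015],
    [0,0,0.006],
    [0,0,0.004],
    [0,0,0.002],
    [0,0,0.001],
    [0,0,0]
  ],
  "rotation": [
    [0,0,0],
    [0,0,0],
    [0,0,0],
    [0,0,0],
    [0,0,0],
    [0,0,0],
    [0,0,0],
    [0,0,0]
  ],
  "jaw": [0.1,0.1,0.1,0.1,0.1,0.1,0.1,0.1]
}}

```text
time_s: 15.9
tool_pos: [0.436, -0.0782, 0.3445]
tool_rot: [180.0, -0.1, 81.8]
force: [-4.8, 1.0, 14.0]
grip_width: 0.0217
grasp_force: 40.0
```

Request:
{"op": "send_rows", "data": {
  "xyz": [
    [0,0,-0.01],
    [0,0,-0.02],
    [0,0,-0.02],
    [0,0,-0.02],
    [0,0,-0.02],
    [0,0,-0.02],
    [0,0,-0.014],
    [0,0,0],
    [0,0,0]
  ],
  "rotation": [
    [0,0,0],
    [0,0,0],
    [0,0,0],
    [0,0,0],
    [0,0,0],
    [0,0,0],
    [0,0,0],
    [0,0,0],
    [0,0,0]
  ],
  "jaw": [0.1,0.1,0.1,0.1,0.1,0.1,0.1,0.1,0.1]
}}

```text
time_s: 16.8
tool_pos: [0.4354, -0.0784, 0.4655]
tool_rot: [180.0, 0.0, 81.8]
force: [-0.7, -0.2, -0.1]
grip_width: 0.0217
grasp_force: 40.0
```

Request:
{"op": "send_rows", "data": {
  "xyz": [
    [-0.015,0.0136,0],
    [-0.015,0.0136,0],
    [-0.015,0.0136,0],
    [-0.015,0.0136,0],
    [-0.015,0.0136,0],
    [-0.015,0.0136,0],
    [-0.015,0.0136,0],
    [-0.015,0.0136,0],
    [-0.015,0.0136,0],
    [-0.015,0.0136,0],
    [-0.015,0.0136,0],
    [-0.015,0.0136,0],
    [-0.015,0.0136,0],
    [0,0,0],
    [0,0,0]
  ],
  "rotation": [
    [0,0,0],
    [0,0,0],
    [0,0,0],
    [0,0,0],
    [0,0,0],
    [0,0,0],
    [0,0,0],
    [0,0,0],
    [0,0,0],
    [0,0,0],
    [0,0,0],
    [0,0,0],
    [0,0,0],
    [0,0,0],
    [0,0,0]
  ],
  "jaw": [0.1,0.1,0.1,0.1,0.1,0.1,0.1,0.1,0.1,0.1,0.1,0.1,0.1,0.1,0.1]
}}

```text
time_s: 18.3
tool_pos: [0.5825, -0.2966, 0.4641]
tool_rot: [-179.8, -0.0, 81.8]
force: [0.1, 0.5, -0.1]
grip_width: 0.0219
grasp_force: 40.0
```

```bash
python3 chk.py c5.pkl; python3 m.py .5833 -.2959 .3445
```

```text
scene tall match 1.0 moved px 0 0
scene mid match 1.0 moved px 0 0
scene short match 0.97 moved px 0 0
top tall match 1.0 moved px 0 0
top mid match 1.0 moved px 0 0
top short match 0.92 moved px 1 0
t 18.4 pos [ 0.5825 -0.2959  0.4651] rot [-1.799e+02 -1.000e-01  8.180e+01] F [ 0.1 -0.3 -0.9] w 0.0217 gf 40.0
shift [-0.      0.001   0.1206]
rotvec for target [-0.0012 -0.001   0.    ]
```

All cups are still in place. Scrub the short cup.

Request:
{"op": "send_rows", "data": {
  "xyz": [
    [0,0,0.02],
    [0,0,0.02],
    [0,0,0.02],
    [0,0,0.02],
    [0,0,0.02],
    [0,0,0.01],
    [0,0,0.006],
    [0,0,0.004],
    [0,0,0.002],
    [0,0,0.001],
    [0,0,0.001],
    [0,0,0]
  ],
  "rotation": [
    [0,0,0],
    [0,0,0],
    [0,0,0],
    [0,0,0],
    [0,0,0],
    [0,0,0],
    [0,0,0],
    [0,0,0],
    [0,0,0],
    [0,0,0],
    [0,0,0],
    [0,0,0]
  ],
  "jaw": [0.1,0.1,0.1,0.1,0.1,0.1,0.1,0.1,0.1,0.1,0.1,0.1]
}}

```text
time_s: 19.6
tool_pos: [0.5829, -0.2968, 0.3446]
tool_rot: [179.9, -0.0, 81.8]
force: [-1.4, 2.1, 9.3]
grip_width: 0.022
grasp_force: 40.0
```

Request:
{"op": "send_rows", "data": {
  "xyz": [
    [0,0,-0.01],
    [0,0,-0.02],
    [0,0,-0.01],
    [0,0,-0.008],
    [0,0,0],
    [0,0,0],
    [0,0,0]
  ],
  "rotation": [
    [0,0,0],
    [0,0,0],
    [0,0,0],
    [0,0,0],
    [0,0,0],
    [0,0,0],
    [0,0,0]
  ],
  "jaw": [0.1,0.1,0.1,0.1,0.1,0.1,0.1]
}}

```text
time_s: 20.3
tool_pos: [0.5826, -0.2963, 0.3888]
tool_rot: [-179.9, -0.0, 81.8]
force: [0.2, 0.0, -0.9]
grip_width: 0.022
grasp_force: 40.0
```

Request:
{"op": "send_rows", "data": {
  "xyz": [
    [0,0,0.02],
    [0,0,0.015],
    [0,0,0.006],
    [0,0,0.004],
    [0,0,0.002],
    [0,0,0.001],
    [0,0,0]
  ],
  "rotation": [
    [0,0,0],
    [0,0,0],
    [0,0,0],
    [0,0,0],
    [0,0,0],
    [0,0,0],
    [0,0,0]
  ],
  "jaw": [0.1,0.1,0.1,0.1,0.1,0.1,0.1]
}}

```text
time_s: 21.0
tool_pos: [0.5824, -0.2966, 0.3446]
tool_rot: [180.0, -0.1, 81.8]
force: [-4.9, 2.0, 11.7]
grip_width: 0.0219
grasp_force: 40.0
```

Request:
{"op": "send_rows", "data": {
  "xyz": [
    [0,0,-0.01],
    [0,0,-0.02],
    [0,0,-0.02],
    [0,0,-0.02],
    [0,0,-0.02],
    [0,0,-0.02],
    [0,0,-0.014],
    [0,0,0],
    [0,0,0]
  ],
  "rotation": [
    [0,0,0],
    [0,0,0],
    [0,0,0],
    [0,0,0],
    [0,0,0],
    [0,0,0],
    [0,0,0],
    [0,0,0],
    [0,0,0]
  ],
  "jaw": [0.1,0.1,0.1,0.1,0.1,0.1,0.1,0.1,0.1]
}}

```text
time_s: 21.9
tool_pos: [0.5827, -0.2966, 0.4653]
tool_rot: [-180.0, -0.0, 81.8]
force: [-0.5, 0.6, -1.6]
grip_width: 0.0222
grasp_force: 40.0
```

```bash
python3 m.py .6485 -.0142 .4655; python3 - <<'E'
from h import *
# refine holder axis: tube-top outer ring and disc bboxes (scene crop s4: tube x 631..717 top rim y 433..; disc x584..760)
d=pickle.load(open("c5.pkl","rb"))
cv2.imwrite("pics/h.png",np.hstack([cv2.resize(d["scene"]["image"][220:285,290:355],(390,390),interpolation=cv2.INTER_CUBIC),cv2.resize(d["top"]["image"][205:270,272:337],(390,390),interpolation=cv2.INTER_CUBIC)]))
for n,x,y in(("scene",290,220),("top",272,205)):
    for r,z in((.045,.005),(.021,.08),(.017,.08)):
        b=(bb(d[n],ring(.6476,-.0138,z,r))-[x,y,x,y])*6+2.5
        print(n,r,z,b.round(1))
E
```

```text
t 21.9 pos [ 0.5827 -0.2966  0.4653] rot [-180.    -0.    81.8] F [-0.5  0.6 -1.6] w 0.0222 gf 40.0
shift [ 2.889e-01  2.490e-02 -2.000e-04]
rotvec for target [-0.0002 -0.0001  0.    ]
scene 0.045 0.005 [ 63.  135.6 333.1 348.3]
scene 0.021 0.08 [135.5  41.1 269.7 142.3]
scene 0.017 0.08 [148.3  50.5 256.9 132.4]
top 0.045 0.005 [ 73.5  53.2 327.  304.1]
top 0.021 0.08 [134.5  81.8 262.3 208. ]
top 0.017 0.08 [146.7  93.7 250.1 195.9]
```

View pics/h.png

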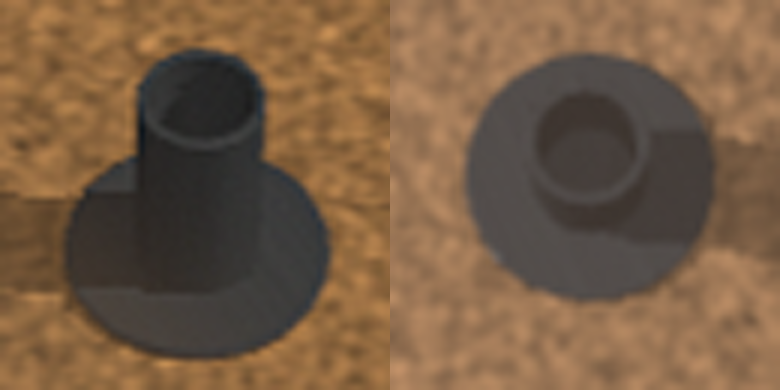

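Crop left: disc 65–330, bottom 357, tube rim y 48–150. Right: disc x 466–715, bore y 95–197. So the holder axis is at about (0.649,-0.014), and returning near the original pick position will fit.

Request:
{"op": "send_rows", "data": {
  "xyz": [
    [0.0207,0.0019,0],
    [0.0207,0.0019,0],
    [0.0207,0.0019,0],
    [0.0207,0.0019,0],
    [0.0207,0.0019,0],
    [0.0207,0.0019,0],
    [0.0207,0.0019,0],
    [0.0207,0.0019,0],
    [0.0207,0.0019,0],
    [0.0207,0.0019,0],
    [0.0207,0.0019,0],
    [0.0207,0.0019,0],
    [0.0207,0.0019,0],
    [0.0207,0.0019,0],
    [0,0,0],
    [0,0,0],
    [0,0,0]
  ],
  "rotation": [
    [0,0,0],
    [0,0,0],
    [0,0,0],
    [0,0,0],
    [0,0,0],
    [0,0,0],
    [0,0,0],
    [0,0,0],
    [0,0,0],
    [0,0,0],
    [0,0,0],
    [0,0,0],
    [0,0,0],
    [0,0,0],
    [0,0,0],
    [0,0,0],
    [0,0,0]
  ],
  "jaw": [0.1,0.1,0.1,0.1,0.1,0.1,0.1,0.1,0.1,0.1,0.1,0.1,0.1,0.1,0.1,0.1,0.1]
}}

```text
time_s: 23.6
tool_pos: [0.6499, -0.0153, 0.4653]
tool_rot: [-180.0, 0.1, 81.7]
force: [-0.4, -0.2, -0.4]
grip_width: 0.0214
grasp_force: 40.0
```

```bash
python3 m.py .6503 -.0142 .346; python3 - <<'E'
from cell import env
import cv2
c=env.read_camera("scene")
cv2.imwrite("pics/h2.png",cv2.resize(c["image"][200:290,280:370],(540,540),interpolation=cv2.INTER_CUBIC))
E
```

```text
t 23.6 pos [ 0.6499 -0.0153  0.4653] rot [-1.80e+02  1.00e-01  8.17e+01] F [-0.4 -0.2 -0.4] w 0.0214 gf 40.0
shift [0.0013 0.0003 0.1193]
rotvec for target [-0.0007  0.0012 -0.    ]
```

View pics/h2.png

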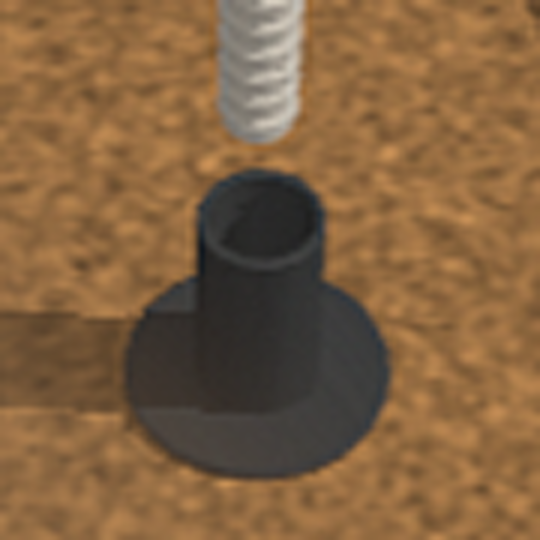

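The brush (centre column 259) lines up with the tube (261). Lower it in.

Request:
{"op": "send_rows", "data": {
  "xyz": [
    [0.001,0,0.02],
    [0,0,0.02],
    [0,0,0.01],
    [0,0,0.01],
    [0,0,0.01],
    [0,0,0.01],
    [0,0,0.01],
    [0,0,0.01],
    [0,0,0.01],
    [0,0,0.005],
    [0,0,0.002],
    [0,0,0.001],
    [0,0,0],
    [0,0,0]
  ],
  "rotation": [
    [0,0,0],
    [0,0,0],
    [0,0,0],
    [0,0,0],
    [0,0,0],
    [0,0,0],
    [0,0,0],
    [0,0,0],
    [0,0,0],
    [0,0,0],
    [0,0,0],
    [0,0,0],
    [0,0,0],
    [0,0,0]
  ],
  "jaw": [0.1,0.1,0.1,0.1,0.1,0.1,0.1,0.1,0.1,0.1,0.1,0.1,0.1,0.1]
}}

```text
time_s: 25.05
tool_pos: [0.6506, -0.0126, 0.3483]
tool_rot: [179.9, -0.0, 81.8]
force: [-0.9, 0.3, -0.4]
grip_width: 0.0216
grasp_force: 40.0
```

Request:
{"op": "send_rows", "data": {
  "xyz": [
    [0,0,0.001],
    [0,0,0.001],
    [0,0,0.001],
    [0,0,0]
  ],
  "rotation": [
    [0,0,0],
    [0,0,0],
    [0,0,0],
    [0,0,0]
  ],
  "jaw": [0.1,0.1,0.1,0.1]
}}

```text
time_s: 25.45
tool_pos: [0.6506, -0.0125, 0.3457]
tool_rot: [179.9, -0.0, 81.8]
force: [-1.7, -0.6, 4.5]
grip_width: 0.0217
grasp_force: 40.0
```

Resting on the holder floor. Release and rise.

Request:
{"op": "send_rows", "data": {
  "xyz": [
    [0,0,0],
    [0,0,0],
    [0,0,0],
    [0,0,0],
    [0,0,0],
    [0,0,0],
    [0,0,-0.01],
    [0,0,-0.02],
    [0,0,-0.02],
    [0,0,-0.03],
    [0,0,0],
    [0,0,0]
  ],
  "rotation": [
    [0,0,0],
    [0,0,0],
    [0,0,0],
    [0,0,0],
    [0,0,0],
    [0,0,0],
    [0,0,0],
    [0,0,0],
    [0,0,0],
    [0,0,0],
    [0,0,0],
    [0,0,0]
  ],
  "jaw": [0.3,0.4,0.5,0.7,0.9,1,1,1,1,1,1,1]
}}

```text
time_s: 26.65
tool_pos: [0.6506, -0.0127, 0.4262]
tool_rot: [179.9, -0.0, 81.8]
force: [-0.2, 1.0, 0.0]
grip_width: 0.0867
grasp_force: 0.0
```

```bash
python3 chk.py c6.pkl; python3 m.py; python3 - <<'E'
from h import *
d=pickle.load(open("c6.pkl","rb"))
s=d["scene"]["image"];t=d["top"]["image"]
a=cv2.resize(s[150:290,280:500],None,fx=3.4,fy=3.4,interpolation=cv2.INTER_CUBIC)
cv2.imwrite("pics/a.png",a)
C=(.515,.2345)
E
```

```text
scene tall match 1.0 moved px 0 0
scene mid match 0.77 moved px 0 0
scene short match 1.0 moved px 0 0
top tall match 1.0 moved px 0 0
top mid match 0.89 moved px 0 0
top short match 1.0 moved px 0 0
t 26.8 pos [ 0.6502 -0.0124  0.4242] rot [-179.9    0.    81.8] F [-0.4 -1.1 -0.5] w 0.0871 gf 0.0
```

View pics/a.png

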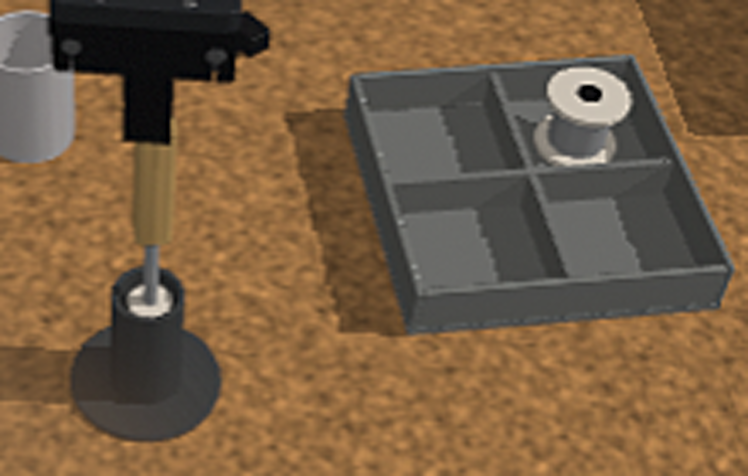

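The brush stands in its holder (150,300). The crate's upper corners are at crop (349,75), (633,58), (732,268) and (410,294), with the divider cross at (533,172).

```bash
python3 - <<'E'
from h import *
d=pickle.load(open("c6.pkl","rb"))
S=np.array([280,150])+(np.array([(349,75),(633,58),(732,268),(410,294),(533,172)])+.5)/3.4-.5
T=np.array([(134,344.5),(231,342),(228,245.5),(132.5,247.5),(181.5,294.5)])
# crate frame w/ yaw near 3.5: scene order: (-,-),(-,+),(+,+),(+,-),0 ; top order (-,+),(-,-),(+,-),(+,+),0
A=np.array([(-1,-1),(-1,1),(1,1),(1,-1),(0,0)])*.098; B=np.array([(-1,1),(-1,-1),(1,-1),(1,1),(0,0)])*.098
def W(P,v):
    c,s=np.cos(v[2]),np.sin(v[2]);return np.c_[v[0]+c*P[:,0]-s*P[:,1],v[1]+s*P[:,0]+c*P[:,1],np.full(len(P),.038)]
for nm,sel in(("scene",(1,0)),("top",(0,1)),("both",(1,1))):
    f=lambda v:np.r_[sel[0]*(proj(d["scene"],W(A,v))-S).ravel(),sel[1]*(proj(d["top"],W(B,v))-T).ravel()]
    r=least_squares(f,[.515,.235,.06]);print(nm,r.x[:2].round(4),np.degrees(r.x[2]).round(2),np.abs(r.fun).max().round(2))
v=r.x
print("cells",W(np.array([(-1,-1),(1,-1),(1,1),(-1,1)])*.048,v).round(4)[:,:2].tolist())
E
python3 m.py .4349 -.0784 .4241 45
```

```text
scene [0.5198 0.2355] 2.99 1.33
top [0.515  0.2341] 3.39 1.05
both [0.5167 0.2351] 3.24 2.32
cells [[0.4715, 0.1844], [0.5673, 0.1898], [0.5619, 0.2857], [0.4661, 0.2803]]
t 26.8 pos [ 0.6502 -0.0124  0.4242] rot [-179.9    0.    81.8] F [-0.4 -1.1 -0.5] w 0.0871 gf 0.0
shift [-0.096  -0.2037  0.0003]
rotvec for target [-1.000e-03  3.000e-04  6.424e-01]
```

Pose agreed. Cups go in short first, gripped along the cell diagonal (yaw 48.2°): short into (0.562,0.286), mid into (0.567,0.190), tall into (0.4715,0.184). Turn, then go above the short cup.

Request:
{"op": "send_rows", "data": {
  "xyz": [
    [0,0,-0.01],
    [0,0,-0.015],
    [0,0,0],
    [0,0,0],
    [0,0,0],
    [-0.0233,0.0126,0],
    [-0.0233,0.0126,0],
    [-0.0233,0.0126,0],
    [-0.0233,0.0126,0],
    [-0.0233,0.0126,0],
    [-0.0233,0.0126,0],
    [-0.0233,0.0126,0],
    [-0.0233,0.0126,0],
    [-0.0233,0.0126,0],
    [-0.0233,0.0126,0],
    [-0.0233,0.0126,0],
    [0,0,0],
    [0,0,0]
  ],
  "rotation": [
    [0,0,0.1173],
    [0,0,0.1173],
    [0,0,0.1173],
    [0,0,0.1173],
    [0,0,0.1173],
    [0,0,0],
    [0,0,0],
    [0,0,0],
    [0,0,0],
    [0,0,0],
    [0,0,0],
    [0,0,0],
    [0,0,0],
    [0,0,0],
    [0,0,0],
    [0,0,0],
    [0,0,0],
    [0,0,0]
  ],
  "jaw": [1,1,1,1,1,1,1,1,1,1,1,1,1,1,1,1,1,1]
}}

```text
time_s: 28.55
tool_pos: [0.5826, -0.2964, 0.4488]
tool_rot: [-179.9, 0.0, 48.1]
force: [0.7, 0.6, 0.6]
grip_width: 0.0868
grasp_force: 0.0
```

```bash
python3 chk.py c7.pkl; python3 m.py .5833 -.2959 .2175 48.2
```

```text
scene tall match 1.0 moved px 0 0
scene mid match 1.0 moved px 0 0
scene short match 1.0 moved px 0 0
top tall match 1.0 moved px 0 0
top mid match 1.0 moved px 0 0
top short match 0.71 moved px 0 0
t 28.6 pos [ 0.5836 -0.2946  0.449 ] rot [-179.9   -0.    48.3] F [-0.4  0.5 -0.4] w 0.0875 gf 0.0
shift [-0.0013  0.001   0.2315]
rotvec for target [-0.0015 -0.0005  0.0018]
```

Request:
{"op": "send_rows", "data": {
  "xyz": [
    [0,0,0.03],
    [0,0,0.03],
    [0,0,0.03],
    [0,0,0.03],
    [0,0,0.03],
    [0,0,0.03],
    [0,0,0.02],
    [0,0,0.02],
    [0,0,0.0115],
    [0,0,0],
    [0,0,0],
    [0,0,0],
    [0,0,0],
    [0,0,0],
    [0,0,0],
    [0,0,0],
    [0,0,0],
    [0,0,0]
  ],
  "rotation": [
    [0,0,0],
    [0,0,0],
    [0,0,0],
    [0,0,0],
    [0,0,0],
    [0,0,0],
    [0,0,0],
    [0,0,0],
    [0,0,0],
    [0,0,0],
    [0,0,0],
    [0,0,0],
    [0,0,0],
    [0,0,0],
    [0,0,0],
    [0,0,0],
    [0,0,0],
    [0,0,0]
  ],
  "jaw": [1,1,1,1,1,1,1,1,1,1,1,0.6,0.6,0.6,0.6,0.6,0.6,0.6],
  "newtons": 25
}}

```text
time_s: 30.45
tool_pos: [0.5832, -0.2961, 0.2188]
tool_rot: [180.0, -0.0, 48.2]
force: [-0.4, -0.3, 4.2]
grip_width: 0.0645
grasp_force: 25.0
```

Request:
{"op": "send_rows", "data": {
  "xyz": [
    [0,0,-0.01],
    [0,0,-0.02],
    [0,0,-0.03],
    [0,0,-0.03],
    [0,0,-0.03],
    [0,0,-0.03],
    [0,0,-0.03],
    [0,0,-0.03],
    [0,0,-0.02],
    [0,0,0],
    [0,0,0]
  ],
  "rotation": [
    [0,0,0],
    [0,0,0],
    [0,0,0],
    [0,0,0],
    [0,0,0],
    [0,0,0],
    [0,0,0],
    [0,0,0],
    [0,0,0],
    [0,0,0],
    [0,0,0]
  ],
  "jaw": [0.6,0.6,0.6,0.6,0.6,0.6,0.6,0.6,0.6,0.6,0.6]
}}

```text
time_s: 31.55
tool_pos: [0.5827, -0.2959, 0.4476]
tool_rot: [-180.0, -0.0, 48.2]
force: [-0.3, 0.4, -2.5]
grip_width: 0.0642
grasp_force: 25.0
```

Request:
{"op": "send_rows", "data": {
  "xyz": [
    [0.021,-0.0202,0],
    [0.021,-0.0202,0],
    [0.021,-0.0202,0],
    [0.021,-0.0202,0],
    [0.021,-0.0202,0],
    [0.021,-0.0202,0],
    [0.021,-0.0202,0],
    [0.021,-0.0202,0],
    [0.021,-0.0202,0],
    [0.021,-0.0202,0],
    [0.021,-0.0202,0],
    [0.021,-0.0202,0],
    [0.021,-0.0202,0],
    [0.021,-0.0202,0],
    [0.021,-0.0202,0],
    [0.021,-0.0202,0],
    [0.021,-0.0202,0],
    [0.021,-0.0202,0],
    [0.021,-0.0202,0],
    [0.021,-0.0202,0]
  ],
  "rotation": [
    [0,0,0],
    [0,0,0],
    [0,0,0],
    [0,0,0],
    [0,0,0],
    [0,0,0],
    [0,0,0],
    [0,0,0],
    [0,0,0],
    [0,0,0],
    [0,0,0],
    [0,0,0],
    [0,0,0],
    [0,0,0],
    [0,0,0],
    [0,0,0],
    [0,0,0],
    [0,0,0],
    [0,0,0],
    [0,0,0]
  ],
  "jaw": [0.6,0.6,0.6,0.6,0.6,0.6,0.6,0.6,0.6,0.6,0.6,0.6,0.6,0.6,0.6,0.6,0.6,0.6,0.6,0.6]
}}

```text
time_s: 33.55
tool_pos: [0.561, 0.2876, 0.4458]
tool_rot: [-179.9, 0.2, 48.2]
force: [0.9, 0.3, -0.5]
grip_width: 0.0644
grasp_force: 25.0
```

Request:
{"op": "send_rows", "data": {
  "xyz": [
    [0,0,0],
    [0,0,0]
  ],
  "rotation": [
    [0,0,0],
    [0,0,0]
  ],
  "jaw": [0.6,0.6]
}}

```text
time_s: 33.75
tool_pos: [0.561, 0.2873, 0.4458]
tool_rot: [-180.0, 0.2, 48.3]
force: [0.1, -0.3, -1.5]
grip_width: 0.0644
grasp_force: 25.0
```

```bash
python3 m.py .5619 .2857 .224 48.2
```

```text
t 33.8 pos [0.561  0.2873 0.4458] rot [-180.     0.2   48.3] F [ 0.1 -0.3 -1.5] w 0.0644 gf 25.0
shift [0.0003 0.0018 0.2218]
rotvec for target [-0.0005  0.0042  0.0019]
```

Request:
{"op": "send_rows", "data": {
  "xyz": [
    [0,0.002,0.03],
    [0,0,0.03],
    [0,0,0.03],
    [0,0,0.03],
    [0,0,0.03],
    [0,0,0.03],
    [0,0,0.02],
    [0,0,0.01],
    [0,0,0.005],
    [0,0,0.003],
    [0,0,0.002],
    [0,0,0],
    [0,0,0]
  ],
  "rotation": [
    [0,0,0],
    [0,0,0],
    [0,0,0],
    [0,0,0],
    [0,0,0],
    [0,0,0],
    [0,0,0],
    [0,0,0],
    [0,0,0],
    [0,0,0],
    [0,0,0],
    [0,0,0],
    [0,0,0]
  ],
  "jaw": [0.6,0.6,0.6,0.6,0.6,0.6,0.6,0.6,0.6,0.6,0.6,0.6,0.6]
}}

```text
time_s: 35.05
tool_pos: [0.5635, 0.2852, 0.2291]
tool_rot: [180.0, -0.1, 48.2]
force: [-0.1, 0.3, -0.8]
grip_width: 0.0644
grasp_force: 25.0
```

```bash
python3 m.py .5619 .2857 .224 48.2; python3 - <<'E'
from cell import env
import cv2
c=env.read_camera("scene")
cv2.imwrite("pics/p1.png",cv2.resize(c["image"][130:280,340:530],None,fx=3.5,fy=3.5,interpolation=cv2.INTER_CUBIC))
E
```

```text
t 35.0 pos [0.5635 0.2852 0.2291] rot [ 1.80e+02 -1.00e-01  4.82e+01] F [-0.1  0.3 -0.8] w 0.0644 gf 25.0
shift [-0.0007 -0.0015  0.0051]
rotvec for target [ 0.0003 -0.0014  0.0002]
```

View pics/p1.png

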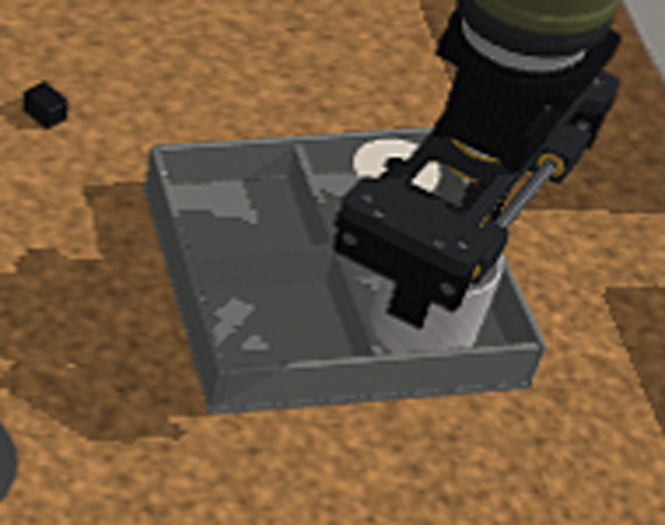

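The short cup is inside the front-right cell around (435,320), clear of the walls. Lower the last 5 mm.

Request:
{"op": "send_rows", "data": {
  "xyz": [
    [0,0,0.002],
    [0,0,0.002],
    [0,0,0.001],
    [0,0,0.001],
    [0,0,0]
  ],
  "rotation": [
    [0,0,0],
    [0,0,0],
    [0,0,0],
    [0,0,0],
    [0,0,0]
  ],
  "jaw": [0.6,0.6,0.6,0.6,0.6]
}}

```text
time_s: 35.6
tool_pos: [0.5633, 0.2851, 0.2238]
tool_rot: [-180.0, -0.0, 48.2]
force: [-4.0, -1.3, 8.1]
grip_width: 0.0643
grasp_force: 25.0
```

Request:
{"op": "send_rows", "data": {
  "xyz": [
    [0,0,0],
    [0,0,0],
    [0,0,0],
    [0,0,0],
    [0,0,0],
    [0,0,-0.01],
    [0,0,-0.03],
    [0,0,-0.03],
    [0,0,-0.04],
    [0,0,-0.04],
    [0,0,-0.04],
    [0,0,-0.035],
    [0,0,0],
    [0,0,0]
  ],
  "rotation": [
    [0,0,0],
    [0,0,0],
    [0,0,0],
    [0,0,0],
    [0,0,0],
    [0,0,0],
    [0,0,0],
    [0,0,0],
    [0,0,0],
    [0,0,0],
    [0,0,0],
    [0,0,0],
    [0,0,0],
    [0,0,0]
  ],
  "jaw": [0.8,0.85,0.9,0.9,0.9,0.9,0.9,0.9,0.9,1,1,1,1,1]
}}

```text
time_s: 37.0
tool_pos: [0.5633, 0.2848, 0.4487]
tool_rot: [180.0, -0.1, 48.2]
force: [-0.2, -0.1, -0.8]
grip_width: 0.087
grasp_force: 0.0
```

```bash
python3 chk.py c8.pkl; python3 m.py .4349 -.0784 .45 48.2
```

```text
scene tall match 0.98 moved px 0 0
scene mid match 1.0 moved px 0 0
scene short match 0.01 moved px -20 -20
top tall match 1.0 moved px 0 0
top mid match 1.0 moved px 0 0
top short match -0.03 moved px 17 -6
t 37.1 pos [0.5628 0.285  0.4461] rot [-1.80e+02  1.00e-01  4.82e+01] F [-0.2  0.7  0. ] w 0.0873 gf 0.0
shift [-0.3562  0.1468 -0.0033]
rotvec for target [-0.0007  0.0019  0.0001]
```

Request:
{"op": "send_rows", "data": {
  "xyz": [
    [-0.0222,0.0092,0],
    [-0.0222,0.0092,0],
    [-0.0222,0.0092,0],
    [-0.0222,0.0092,0],
    [-0.0222,0.0092,0],
    [-0.0222,0.0092,0],
    [-0.0222,0.0092,0],
    [-0.0222,0.0092,0],
    [-0.0222,0.0092,0],
    [-0.0222,0.0092,0],
    [-0.0222,0.0092,0],
    [-0.0222,0.0092,0],
    [-0.0222,0.0092,0],
    [-0.0222,0.0092,0],
    [-0.0222,0.0092,0],
    [-0.0222,0.0092,0],
    [0,0,0],
    [0,0,0]
  ],
  "rotation": [
    [0,0,0],
    [0,0,0],
    [0,0,0],
    [0,0,0],
    [0,0,0],
    [0,0,0],
    [0,0,0],
    [0,0,0],
    [0,0,0],
    [0,0,0],
    [0,0,0],
    [0,0,0],
    [0,0,0],
    [0,0,0],
    [0,0,0],
    [0,0,0],
    [0,0,0],
    [0,0,0]
  ],
  "jaw": [1,1,1,1,1,1,1,1,1,1,1,1,1,1,1,1,1,1]
}}

```text
time_s: 38.9
tool_pos: [0.4359, -0.0784, 0.4471]
tool_rot: [-180.0, -0.0, 48.1]
force: [0.5, 0.3, -0.2]
grip_width: 0.0874
grasp_force: 0.0
```

```bash
python3 chk.py c9.pkl; python3 m.py .4352 -.0784 .232 48.2
```

```text
scene tall match 0.98 moved px 0 0
scene mid match 1.0 moved px 0 0
scene short match 0.0 moved px -20 -20
top tall match 0.57 moved px -2 0
top mid match 0.43 moved px 0 -2
top short match -0.0 moved px 18 -3
t 39.0 pos [ 0.4363 -0.0771  0.4471] rot [-180.     0.    48.3] F [-0.9  0.2 -0.3] w 0.0871 gf 0.0
shift [-1.700e-03  1.000e-04  2.151e-01]
rotvec for target [-0.0003  0.      0.0013]
```

Request:
{"op": "send_rows", "data": {
  "xyz": [
    [0,0,0.03],
    [0,0,0.03],
    [0,0,0.03],
    [0,0,0.03],
    [0,0,0.03],
    [0,0,0.03],
    [0,0,0.02],
    [0,0,0.01],
    [0,0,0.005],
    [0,0,0],
    [0,0,0],
    [0,0,0],
    [0,0,0],
    [0,0,0],
    [0,0,0],
    [0,0,0],
    [0,0,0],
    [0,0,0],
    [0,0,0]
  ],
  "rotation": [
    [0,0,0],
    [0,0,0],
    [0,0,0],
    [0,0,0],
    [0,0,0],
    [0,0,0],
    [0,0,0],
    [0,0,0],
    [0,0,0],
    [0,0,0],
    [0,0,0],
    [0,0,0],
    [0,0,0],
    [0,0,0],
    [0,0,0],
    [0,0,0],
    [0,0,0],
    [0,0,0],
    [0,0,0]
  ],
  "jaw": [1,1,1,1,1,1,1,1,1,1,1,0.55,0.55,0.55,0.55,0.55,0.55,0.55,0.55],
  "newtons": 25
}}

```text
time_s: 40.9
tool_pos: [0.4363, -0.0777, 0.2324]
tool_rot: [-180.0, -0.0, 48.2]
force: [-0.2, 1.0, 4.0]
grip_width: 0.059
grasp_force: 25.0
```

Request:
{"op": "send_rows", "data": {
  "xyz": [
    [0,0,-0.01],
    [0,0,-0.02],
    [0,0,-0.03],
    [0,0,-0.03],
    [0,0,-0.03],
    [0,0,-0.03],
    [0,0,-0.03],
    [0,0,-0.02],
    [0,0,-0.015],
    [0,0,0],
    [0,0,0]
  ],
  "rotation": [
    [0,0,0],
    [0,0,0],
    [0,0,0],
    [0,0,0],
    [0,0,0],
    [0,0,0],
    [0,0,0],
    [0,0,0],
    [0,0,0],
    [0,0,0],
    [0,0,0]
  ],
  "jaw": [0.55,0.55,0.55,0.55,0.55,0.55,0.55,0.55,0.55,0.55,0.55]
}}

```text
time_s: 42.0
tool_pos: [0.4359, -0.0781, 0.447]
tool_rot: [-180.0, -0.0, 48.2]
force: [0.0, -0.2, -1.7]
grip_width: 0.0594
grasp_force: 25.0
```

```bash
python3 m.py .5676 .1895 .447 48.2
```

```text
t 42.0 pos [ 0.4359 -0.0781  0.447 ] rot [-180.    -0.    48.2] F [ 0.  -0.2 -1.7] w 0.0594 gf 25.0
shift [ 0.2872 -0.0804 -0.    ]
rotvec for target [-0.     -0.0001 -0.0004]
```

Request:
{"op": "send_rows", "data": {
  "xyz": [
    [0.0205,-0.0057,0],
    [0.0205,-0.0057,0],
    [0.0205,-0.0057,0],
    [0.0205,-0.0057,0],
    [0.0205,-0.0057,0],
    [0.0205,-0.0057,0],
    [0.0205,-0.0057,0],
    [0.0205,-0.0057,0],
    [0.0205,-0.0057,0],
    [0.0205,-0.0057,0],
    [0.0205,-0.0057,0],
    [0.0205,-0.0057,0],
    [0.0205,-0.0057,0],
    [0.0205,-0.0057,0],
    [0,0,0],
    [0,0,0]
  ],
  "rotation": [
    [0,0,0],
    [0,0,0],
    [0,0,0],
    [0,0,0],
    [0,0,0],
    [0,0,0],
    [0,0,0],
    [0,0,0],
    [0,0,0],
    [0,0,0],
    [0,0,0],
    [0,0,0],
    [0,0,0],
    [0,0,0],
    [0,0,0],
    [0,0,0]
  ],
  "jaw": [0.55,0.55,0.55,0.55,0.55,0.55,0.55,0.55,0.55,0.55,0.55,0.55,0.55,0.55,0.55,0.55]
}}

```text
time_s: 43.6
tool_pos: [0.5679, 0.1914, 0.4457]
tool_rot: [180.0, 0.2, 48.3]
force: [0.0, 0.1, -1.2]
grip_width: 0.0593
grasp_force: 25.0
```

Request:
{"op": "send_rows", "data": {
  "xyz": [
    [0,0,0.03],
    [0,0,0.03],
    [0,0,0.03],
    [0,0,0.03],
    [0,0,0.03],
    [0,0,0.02],
    [0,0,0.01],
    [0,0,0.01],
    [0,0,0.01],
    [0,0,0.004],
    [0,0,0.002],
    [0,0,0],
    [0,0,0]
  ],
  "rotation": [
    [0,0,0],
    [0,0,0],
    [0,0,0],
    [0,0,0],
    [0,0,0],
    [0,0,0],
    [0,0,0],
    [0,0,0],
    [0,0,0],
    [0,0,0],
    [0,0,0],
    [0,0,0],
    [0,0,0]
  ],
  "jaw": [0.55,0.55,0.55,0.55,0.55,0.55,0.55,0.55,0.55,0.55,0.55,0.55,0.55]
}}

```text
time_s: 44.9
tool_pos: [0.5683, 0.1894, 0.2419]
tool_rot: [180.0, -0.1, 48.2]
force: [-1.0, 0.2, -1.6]
grip_width: 0.0593
grasp_force: 25.0
```

Request:
{"op": "send_rows", "data": {
  "xyz": [
    [0,0,0.002],
    [0,0,0.002],
    [0,0,0.001],
    [0,0,0.001],
    [0,0,0]
  ],
  "rotation": [
    [0,0,0],
    [0,0,0],
    [0,0,0],
    [0,0,0],
    [0,0,0]
  ],
  "jaw": [0.55,0.55,0.55,0.55,0.55]
}}

```text
time_s: 45.4
tool_pos: [0.5684, 0.1893, 0.2374]
tool_rot: [-180.0, -0.1, 48.2]
force: [-5.3, -0.9, 12.7]
grip_width: 0.0595
grasp_force: 25.0
```

On the floor. Release, rise, and go on to the tall cup.

Request:
{"op": "send_rows", "data": {
  "xyz": [
    [0,0,0],
    [0,0,0],
    [0,0,0],
    [0,0,0],
    [0,0,0],
    [0,0,-0.01],
    [0,0,-0.03],
    [0,0,-0.03],
    [0,0,-0.04],
    [0,0,-0.04],
    [0,0,-0.04],
    [0,0,-0.02],
    [0,0,0],
    [0,0,0]
  ],
  "rotation": [
    [0,0,0],
    [0,0,0],
    [0,0,0],
    [0,0,0],
    [0,0,0],
    [0,0,0],
    [0,0,0],
    [0,0,0],
    [0,0,0],
    [0,0,0],
    [0,0,0],
    [0,0,0],
    [0,0,0],
    [0,0,0]
  ],
  "jaw": [0.75,0.8,0.85,0.85,0.85,0.85,0.85,0.85,0.85,1,1,1,1,1]
}}

```text
time_s: 46.8
tool_pos: [0.5679, 0.1891, 0.4456]
tool_rot: [180.0, -0.0, 48.2]
force: [-0.6, -0.0, -0.3]
grip_width: 0.0867
grasp_force: 0.0
```

```bash
python3 chk.py c10.pkl; python3 m.py .4697 -.2139 .45 48.2
```

```text
scene tall match 0.98 moved px 0 0
scene mid match 0.01 moved px -17 -20
scene short match 0.01 moved px -20 -20
top tall match 1.0 moved px 0 0
top mid match 0.29 moved px 19 -20
top short match 0.19 moved px -20 10
t 46.9 pos [0.5676 0.1893 0.4439] rot [-1.799e+02  1.000e-01  4.820e+01] F [-0.3 -0.5 -1.1] w 0.0867 gf 0.0
shift [-0.3658  0.1958 -0.0055]
rotvec for target [-0.001   0.0021  0.0001]
```

Request:
{"op": "send_rows", "data": {
  "xyz": [
    [-0.0229,0.0122,0],
    [-0.0229,0.0122,0],
    [-0.0229,0.0122,0],
    [-0.0229,0.0122,0],
    [-0.0229,0.0122,0],
    [-0.0229,0.0122,0],
    [-0.0229,0.0122,0],
    [-0.0229,0.0122,0],
    [-0.0229,0.0122,0],
    [-0.0229,0.0122,0],
    [-0.0229,0.0122,0],
    [-0.0229,0.0122,0],
    [-0.0229,0.0122,0],
    [-0.0229,0.0122,0],
    [-0.0229,0.0122,0],
    [-0.0229,0.0122,0],
    [0,0,0],
    [0,0,0]
  ],
  "rotation": [
    [0,0,0],
    [0,0,0],
    [0,0,0],
    [0,0,0],
    [0,0,0],
    [0,0,0],
    [0,0,0],
    [0,0,0],
    [0,0,0],
    [0,0,0],
    [0,0,0],
    [0,0,0],
    [0,0,0],
    [0,0,0],
    [0,0,0],
    [0,0,0],
    [0,0,0],
    [0,0,0]
  ],
  "jaw": [1,1,1,1,1,1,1,1,1,1,1,1,1,1,1,1,1,1]
}}

```text
time_s: 48.7
tool_pos: [0.4686, -0.2148, 0.4449]
tool_rot: [-180.0, -0.0, 48.1]
force: [0.5, 1.1, 0.2]
grip_width: 0.0871
grasp_force: 0.0
```

```bash
python3 chk.py c11.pkl; python3 m.py .4697 -.2139 .252 48.2
```

```text
scene tall match 0.98 moved px 0 0
scene mid match 0.05 moved px -17 -20
scene short match 0.01 moved px -20 -20
top tall match 0.73 moved px 0 0
top mid match 0.1 moved px -19 4
top short match 0.29 moved px 20 20
t 48.8 pos [ 0.4694 -0.2131  0.445 ] rot [-180.    -0.    48.3] F [ 0.7 -0.1 -1.2] w 0.087 gf 0.0
shift [-0.0005  0.0009  0.193 ]
rotvec for target [-0.0007 -0.0006  0.0013]
```

Request:
{"op": "send_rows", "data": {
  "xyz": [
    [0,0,0.03],
    [0,0,0.03],
    [0,0,0.03],
    [0,0,0.03],
    [0,0,0.03],
    [0,0,0.02],
    [0,0,0.013],
    [0,0,0.01],
    [0,0,0],
    [0,0,0],
    [0,0,0],
    [0,0,0],
    [0,0,0],
    [0,0,0],
    [0,0,0],
    [0,0,0],
    [0,0,0],
    [0,0,0],
    [0,0,0]
  ],
  "rotation": [
    [0,0,0],
    [0,0,0],
    [0,0,0],
    [0,0,0],
    [0,0,0],
    [0,0,0],
    [0,0,0],
    [0,0,0],
    [0,0,0],
    [0,0,0],
    [0,0,0],
    [0,0,0],
    [0,0,0],
    [0,0,0],
    [0,0,0],
    [0,0,0],
    [0,0,0],
    [0,0,0],
    [0,0,0]
  ],
  "jaw": [1,1,1,1,1,1,1,1,1,1,0.5,0.5,0.5,0.5,0.5,0.5,0.5,0.5,0.5],
  "newtons": 25
}}

```text
time_s: 50.7
tool_pos: [0.4694, -0.2139, 0.2524]
tool_rot: [180.0, -0.0, 48.2]
force: [-0.5, -0.8, 2.1]
grip_width: 0.0544
grasp_force: 25.0
```

Request:
{"op": "send_rows", "data": {
  "xyz": [
    [0,0,-0.01],
    [0,0,-0.02],
    [0,0,-0.03],
    [0,0,-0.03],
    [0,0,-0.03],
    [0,0,-0.03],
    [0,0,-0.03],
    [0,0,-0.013],
    [0,0,0],
    [0,0,0]
  ],
  "rotation": [
    [0,0,0],
    [0,0,0],
    [0,0,0],
    [0,0,0],
    [0,0,0],
    [0,0,0],
    [0,0,0],
    [0,0,0],
    [0,0,0],
    [0,0,0]
  ],
  "jaw": [0.5,0.5,0.5,0.5,0.5,0.5,0.5,0.5,0.5,0.5]
}}

```text
time_s: 51.7
tool_pos: [0.469, -0.2138, 0.4442]
tool_rot: [-179.9, 0.0, 48.2]
force: [-0.2, 0.3, -1.7]
grip_width: 0.0542
grasp_force: 25.0
```

```bash
python3 m.py .4717 .1842 .445 48.2
```

```text
t 51.7 pos [ 0.469  -0.2138  0.4442] rot [-179.9    0.    48.2] F [-0.2  0.3 -1.7] w 0.0542 gf 25.0
shift [ 0.2985 -0.2632 -0.0006]
rotvec for target [-0.0013  0.0005  0.0001]
```

Request:
{"op": "send_rows", "data": {
  "xyz": [
    [0.0187,-0.0165,0],
    [0.0187,-0.0165,0],
    [0.0187,-0.0165,0],
    [0.0187,-0.0165,0],
    [0.0187,-0.0165,0],
    [0.0187,-0.0165,0],
    [0.0187,-0.0165,0],
    [0.0187,-0.0165,0],
    [0.0187,-0.0165,0],
    [0.0187,-0.0165,0],
    [0.0187,-0.0165,0],
    [0.0187,-0.0165,0],
    [0.0187,-0.0165,0],
    [0.0187,-0.0165,0],
    [0.0187,-0.0165,0],
    [0.0187,-0.0165,0],
    [0,0,0],
    [0,0,0]
  ],
  "rotation": [
    [0,0,0],
    [0,0,0],
    [0,0,0],
    [0,0,0],
    [0,0,0],
    [0,0,0],
    [0,0,0],
    [0,0,0],
    [0,0,0],
    [0,0,0],
    [0,0,0],
    [0,0,0],
    [0,0,0],
    [0,0,0],
    [0,0,0],
    [0,0,0],
    [0,0,0],
    [0,0,0]
  ],
  "jaw": [0.5,0.5,0.5,0.5,0.5,0.5,0.5,0.5,0.5,0.5,0.5,0.5,0.5,0.5,0.5,0.5,0.5,0.5]
}}

```text
time_s: 53.5
tool_pos: [0.4716, 0.1853, 0.4432]
tool_rot: [-180.0, 0.2, 48.3]
force: [0.5, -0.7, -1.0]
grip_width: 0.0544
grasp_force: 25.0
```

Request:
{"op": "send_rows", "data": {
  "xyz": [
    [0,0,0.03],
    [0,0,0.03],
    [0,0,0.03],
    [0,0,0.03],
    [0,0,0.02],
    [0,0,0.01],
    [0,0,0.01],
    [0,0,0.01],
    [0,0,0.01],
    [0,0,0.002],
    [0,0,0],
    [0,0,0]
  ],
  "rotation": [
    [0,0,0],
    [0,0,0],
    [0,0,0],
    [0,0,0],
    [0,0,0],
    [0,0,0],
    [0,0,0],
    [0,0,0],
    [0,0,0],
    [0,0,0],
    [0,0,0],
    [0,0,0]
  ],
  "jaw": [0.5,0.5,0.5,0.5,0.5,0.5,0.5,0.5,0.5,0.5,0.5,0.5]
}}

```text
time_s: 54.7
tool_pos: [0.4722, 0.1852, 0.2638]
tool_rot: [180.0, -0.1, 48.2]
force: [0.5, -0.3, -0.6]
grip_width: 0.0545
grasp_force: 25.0
```

Request:
{"op": "send_rows", "data": {
  "xyz": [
    [0,0,0.002],
    [0,0,0.002],
    [0,0,0.001],
    [0,0,0.001],
    [0,0,0.001],
    [0,0,0]
  ],
  "rotation": [
    [0,0,0],
    [0,0,0],
    [0,0,0],
    [0,0,0],
    [0,0,0],
    [0,0,0]
  ],
  "jaw": [0.5,0.5,0.5,0.5,0.5,0.5]
}}

```text
time_s: 55.3
tool_pos: [0.4721, 0.1851, 0.2573]
tool_rot: [-180.0, -0.0, 48.2]
force: [-1.3, -1.2, 6.9]
grip_width: 0.0545
grasp_force: 25.0
```

Request:
{"op": "send_rows", "data": {
  "xyz": [
    [0,0,0],
    [0,0,0],
    [0,0,0],
    [0,0,0],
    [0,0,0],
    [0,0,-0.01],
    [0,0,-0.03],
    [0,0,-0.03],
    [0,0,-0.04],
    [0,0,-0.04],
    [0,0,-0.03],
    [0,0,0]
  ],
  "rotation": [
    [0,0,0],
    [0,0,0],
    [0,0,0],
    [0,0,0],
    [0,0,0],
    [0,0,0],
    [0,0,0],
    [0,0,0],
    [0,0,0],
    [0,0,0],
    [0,0,0],
    [0,0,0]
  ],
  "jaw": [0.7,0.75,0.8,0.8,0.8,0.8,0.8,0.8,0.8,1,1,1]
}}

```text
time_s: 56.5
tool_pos: [0.473, 0.185, 0.4419]
tool_rot: [179.9, -0.5, 48.2]
force: [0.7, -0.4, 0.1]
grip_width: 0.0839
grasp_force: 0.0
```

Request:
{"op": "send_rows", "data": {
  "xyz": [
    [-0.03,0.02,0],
    [-0.03,0.02,0],
    [-0.03,0.02,0],
    [-0.03,0.02,0],
    [-0.03,0.02,0],
    [-0.03,0.02,0],
    [-0.03,0.02,0],
    [-0.03,0.02,0],
    [0,0,0],
    [0,0,0]
  ],
  "rotation": [
    [0,0,0],
    [0,0,0],
    [0,0,0],
    [0,0,0],
    [0,0,0],
    [0,0,0],
    [0,0,0],
    [0,0,0],
    [0,0,0],
    [0,0,0]
  ],
  "jaw": [1,1,1,1,1,1,1,1,1,1]
}}

```text
time_s: 57.5
tool_pos: [0.4308, -0.1012, 0.4361]
tool_rot: [-180.0, -0.0, 48.1]
force: [0.4, 0.7, 0.1]
grip_width: 0.0868
grasp_force: 0.0
```

```bash
python3 - <<'E'
from cell import env
import cv2
cv2.imwrite("pics/end.png",env.read_camera("scene")["image"])
E
python3 m.py
```

```text
t 57.5 pos [ 0.4311 -0.1001  0.436 ] rot [-180.    -0.    48.2] F [ 0.  -0.3  0.4] w 0.087 gf 0.0
```

View pics/end.png

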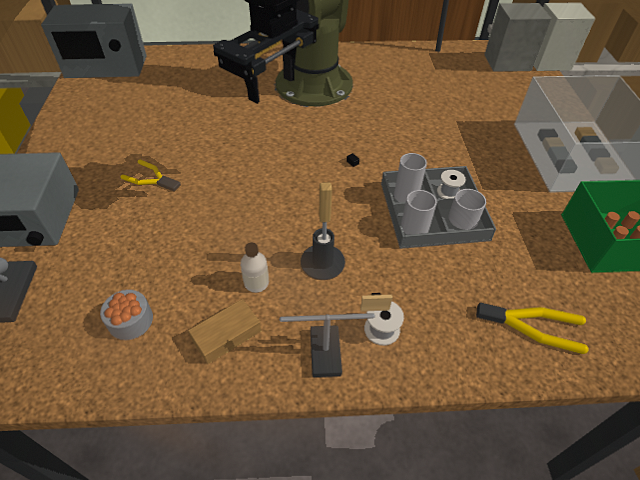

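All three cups stand upright in their own cells at (411,177), (420,213) and (466,208). The crate's spool is at (452,183), the brush is in its holder at (324,240), and the bottle and spare spool are standing. Handing in.

```bash
python3 -c "
from cell import env
print(env.sign_off())"
```

```text
the job is handed in; nothing more can be done
None
```

The job is handed in at about 58 s: all three cups were scrubbed tallest to shortest and stand upright in their own crate cells, the brush is back in its holder, and the spools and bottle are still standing.

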